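# Close up the board inspection station and start it

## Robot

A 6-joint arm with a two-finger parallel gripper is mounted at the origin on the work surface. World frame = base frame: x ahead of the robot, y to its left, z up, the work surface at z = 0. Lengths are in m, angles in rad, forces in N, time in s.
With the tool pointing down it reaches from about 0.25 to 0.725 m from the base axis. Payload 4 kg.
Tool frame: the origin (TCP) lies at the centre of the arm's flange, where the gripper is bolted on; the fingertips stand 173 mm ahead of it and the grasp point (between the pads) lies 155 mm ahead of it; x points along the fingers, z is the direction in which the jaws open and shut, and the axes are right-handed (so a half turn about x gives the same grasp; the last joint's range is limited). The gripper opens to 85 mm and grips with 20 to 120 N. Pads are 22 mm wide; open, the fingers measure 114 mm over their backs; the gripper's body (76 mm by 85 mm) begins 54 mm behind the grasp point. The pads swing forward as they close: fully open they stand 13 mm farther back than shut.
Start: joints at [1.335, 0.241, 0.005, 1.335, 0, 1.571], TCP at [0.117, 0.486, 0.405] pointing down, gripper open.
Joint ranges: [-2.72, 2.72], [-1.05, 1.87], [-1.09, 1.28], [-1.99, 2.15], [-1.42, 1.44], [-3.14, 3.14]. Speed limits (rad/s): [2.79, 2.79, 3.14, 3.14, 3.14, 3.14].

## Interface

Orientations are given as a unit quaternion [x, y, z, w].
In Python, from workcell import bot gives the robot as it stands.
- The arm moves only by the tool arm_command, never from a script. Its argument "moves" is one flat list of numbers, 7 for each row, row after row: the shift along the tool's x, y, z in m, then the turn, a rotation vector about the tool's x, y, z in rad, then the closure, from -1 (fully open) to 1 (shut). A call has 1 to 20 rows; each row shifts and turns the pose as measured when the row begins, along the tool's axes as they then stand; what a row does not reach is not made up. A row lasts 1/12 s, in which the tool goes at most 41.7 mm and 7.16 degrees, less where a joint would pass 70% of its speed; a pose out of reach is approached as far as the arm can. A call with a gripper value outside its range is refused whole. The fingers move at their own pace and stop on an object; the grip force is fixed at half the most. Time passes only in rows, so rows that do not move let the fingers close. It gives the time, the measured TCP pose, the force and the opening at its end, in the units of the state.
- bot.get_obs(): the state, without advancing time (a new reading comes with each control period).
- bot.camera(name): name is "side" or "top"; returns the picture (420x560x3 uint8, red, green, blue); there is no depth.
- bot.get_calibration(name): a dict with "mtx" (3x3 intrinsics, pixels), "world_from_camera" (4x4, takes a point from camera to world coordinates). Camera axes: x right, y up, looking along -z (the intrinsics and any distortion apply to the point x, -y, -z); pixel columns grow to the right and rows downward; lengths in m; the calibration is good to about 2 mm. A picture is of the moment at which its call begins. get_calibration takes no time and is no camera call.
- bot.job_done(): hands the job in, once; it reports no verdict.
The state is a dict: "clock": time; "joint_pos": joint angles; "joint_vel": joint speeds; "tau": joint torques, N m; "eef_pos": TCP position; "tool_rot": TCP orientation; "ft_force": force on the tool from outside, world axes, zero at the start; "ft_torque": the same for the moment, N m; "grip_width": finger opening in m.
Only numpy, scipy, OpenCV 4.12 (cv2) and the standard library are available. Lean on these libraries where they do the work, as an engineer would, in place of code of your own. Each camera call takes 0.05 s, during which the arm holds its last target.

## Task

Get the benchtop inspection station running, with the fingertips only, lifting and pulling nothing: push its open board tray fully home, then push the raised cover down until it lies fully shut on the top, without letting it slam, and only then press the large round start button on the control box all the way down and let it spring back. Leave the blue bin, the clear beaker, the pliers and the little lens barrel standing on the station where they are.

Things in the scene. Friction and masses are not known exactly. Their poses are not given: they have to be found in the camera images.
- station: White inspection station fixed to the bench, 180 mm deep (its x) by 260 mm wide (its y) by 90 mm high. Origin at the centre of its underside; +x points to its back, +y to its left, +z up. Its front has a slot with the tray, its top an opening closed by the cover.
- tray (a joint): How far the tray stands out of the station's front along its -x, m: 0 fully home (a stop), starts 0.040 to 0.075. About 1.5 N friction; stays where left. Aluminium, with a circuit board on it; front plate 10 mm thick, 165 mm wide, centred at station y = +5 mm, from 14 to 74 mm above the bench; its rear face meets the station's front when home.
- tray_lip (a point): Middle of the front edge of the tray's pull lip, a ledge 70 mm wide (y) and 6 mm thick, standing out 14 mm in front of the front plate near its top, 71 mm above the bench. When the tray is home this point lies at x = -114 mm, y = +5 mm of the station. It moves with the tray. The front plate beneath the lip is plain.
- cover (a joint): Angle of the grey cover, rad: 0 shut flat on the top (a stop), positive raised; starts 0.9 to 1.3. Stiff hinge, stays where left; 1 to 2.5 N near the free edge pushes it down. Plate 150 mm along the station's x, 145 mm from hinge to free edge, 8 mm thick, plus a tab 45 mm wide, 11 mm beyond that edge. Raised, its outer face looks to the station's +y and up: push there, to -y and down.
- cover_hinge (a point): Middle of the cover's hinge line, which runs along the station's x at station y = +85 mm, 94 mm above the bench, mid-way in the cover's thickness (outer face 4 mm off; 98 mm above the bench when shut). From it the shut cover reaches to the station's -y. Fixed to the station, axes as the station's.
- control_box: Grey control box fixed to the bench, 110 (x) by 120 (y) by 55 mm high, either to the left or to the right of the station. Origin at the centre of its underside. On top, towards the robot, the start button; towards the back two small fixed black knobs, 16 mm wide and 10 mm high, 35 mm to either side of its middle line.
- start_top (a point): Centre of the top face of the start button, a black round push button 28 mm across in a steel housing on the control box, pressed straight down.
- start (a joint): How far the start button is pressed, m: 0 released, 0.006 fully down, which takes about 5 N; it springs back.
- bin: Blue open bin, loose, 100 by 120 by 60 mm high, on the other side of the station from the control box. Origin at the centre of its underside. Leave alone.
- beaker: Clear open plastic beaker, loose, 76 mm across at the rim, 100 mm high, on the bench between robot and station, to one side. Origin at the centre of its underside. Leave alone.
- pliers: Small pliers with black handles lying on the bench, loose, about 140 mm long along their y, 12 mm high, on the opposite side to the beaker. Origin near the pivot, at the underside. Leave alone.
- barrel: Dark steel lens barrel, loose, 24 mm across and 36 mm high, standing on the station's top about 105 mm to the right (-y) of the station's middle, beside the cover's free edge. Origin at the centre of its underside. Leave alone.

How it is judged:
On the way, in this order (a step that is already met when the one before it is completed fails the run):
1. the tray is pushed fully home (value of joint tray below 0.004 m), for 0.2 s.
2. then the cover is pushed fully shut (value of joint cover below 0.04 rad and value of joint tray below 0.004 m), for 0.2 s.
3. then the start button is pressed down (all of step 2 and value of joint start above 0.0045 m), for 0.1 s.
At the end, for the whole second after the job is handed in: The tray is within 4 mm of fully home, the cover within 0.04 rad of shut, the start button has been pressed (4.5 mm or more) after both and has sprung back; bin, beaker and pliers are within 30 mm and the upright lens barrel within 20 mm of where they stood (all of step 2 and value of joint start below 0.002 m and angle between each of barrel, beaker's own z axis and vertical below 0.1 rad and distance of each of bin, beaker, pliers from where it was at the start of the episode below 0.03 m and distance of barrel from where it was at the start of the episode below 0.02 m); the robot touches nothing.
It fails at once if the tray is pulled farther out (value of joint tray above 0.083 m).
It fails at once if the cover is lifted farther open (value of joint cover above 1.42 rad).
It fails at once if the cover is slammed (faster than 3 rad/s) (velocity of joint cover below -3 rad/s).
It fails at once if the start button is pressed while the tray or the cover is open (value of joint start above 0.003 m and (value of joint cover above 0.08 rad or value of joint tray above 0.008 m)).
It fails at once if a bystander (bin, beaker, pliers, lens barrel) is lifted, carried, knocked away or tipped over (distance of any of bin, beaker, pliers from where it was at the start of the episode above 0.03 m or distance of barrel from where it was at the start of the episode above 0.02 m or angle between any of barrel, beaker's own z axis and vertical above 0.5 rad).
It also fails if it takes over 58 s, if anything falls off the work surface, if the arm or the gripper's body presses on something with over 40 N, if the wrist force passes 120 N, or if a joint passes its speed limit or range.

## Working session

There is one attempt and no reset: what is moved stays moved. The work goes in short steps, Python scripts to look and compute and a tool call to move; the robot and the scene stay as the last step left them, time stands still between calls to the robot, and variables do not carry over. Pictures are saved under pics/ and viewed, and the job is handed in when it is done.

Besides the shell and the picture viewer there is one more tool, called after ">>>" in YAML: its name, and indented under it one key for each argument. arm_command: Moves the arm, as the interface text tells. Its arguments: {"type":"object","properties":{"moves":{"type":"array"}},"required":["moves"]}

```bash
ls; mkdir -p pics
python3 - <<'E'
from workcell import bot
import cv2,numpy as np
o=bot.get_obs()
for k in o: print(k,np.round(o[k],4))
for n in("side","top"):
    cv2.imwrite(f"pics/{n}0.png",bot.camera(n)[:,:,::-1])
    c=bot.get_calibration(n); print(n,{k:np.round(v,4).tolist() if not isinstance(v,str) else v for k,v in c.items()})
E
```

```text
pics
clock 0.0
joint_pos [1.335  0.2414 0.0037 1.3352 0.     1.5708]
joint_vel [ 0.001  -0.0007 -0.0006 -0.0005 -0.0006 -0.0003]
tau [-1.40000e-03 -3.72315e+01  2.52410e+01  1.71000e-02 -2.00000e-04
 -0.00000e+00]
eef_pos [0.1167 0.4859 0.4038]
tool_rot [-0.4382  0.5559  0.4373  0.5548]
ft_force [ 0.2708 -0.4423  0.3812]
ft_torque [-0.0019 -0.007   0.0268]
grip_width 0.0857
side {'mtx': [[526.1535, 0.0, 281.1571], [0.0, 526.1535, 210.9287], [0.0, 0.0, 1.0]], 'world_from_camera': [[0.9911, 0.0906, -0.0972, 0.3899], [-0.1316, 0.5651, -0.8144, -0.8891], [-0.0188, 0.82, 0.572, 0.6899], [0.0, 0.0, 0.0, 1.0]]}
top {'mtx': [[429.393, 0.0, 278.8983], [0.0, 429.393, 214.8323], [0.0, 0.0, 1.0]], 'world_from_camera': [[0.0033, 0.9883, -0.1525, 0.3679], [-0.9997, 0.0069, 0.0228, 0.0212], [0.0236, 0.1524, 0.988, 1.0207], [0.0, 0.0, 0.0, 1.0]]}
```

View pics/side0.png

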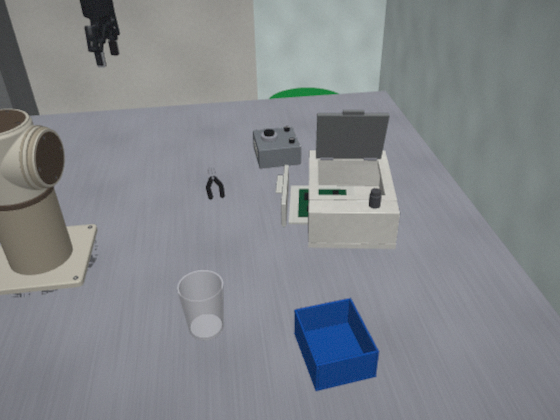

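View pics/top0.png

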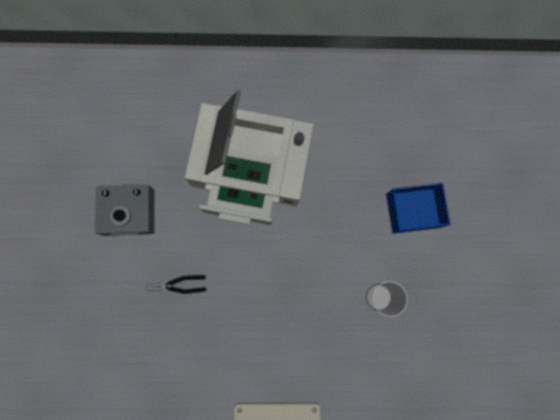

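The side view shows the station at about (352,200), the tray out to its left at (285,195), the raised cover at (350,135), and the control box at (276,147). In the top view the station is at (250,150), the lip at (236,218), the button at (120,215), the pliers at (187,285) and the beaker at (390,297). I'll zoom in to get corner pixels.

Run:
```python
import cv2
t=cv2.imread('pics/top0.png');s=cv2.imread('pics/side0.png')
cv2.imwrite('pics/t1.png',cv2.resize(t[85:235,170:330],None,fx=5,fy=4,interpolation=cv2.INTER_CUBIC) if 0 else cv2.resize(t[85:235,170:330],None,fx=4,fy=4,interpolation=cv2.INTER_CUBIC))
cv2.imwrite('pics/s1.png',cv2.resize(s[100:250,240:410],None,fx=4,fy=4,interpolation=cv2.INTER_CUBIC))
```

```text
(no output)
```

View pics/t1.png

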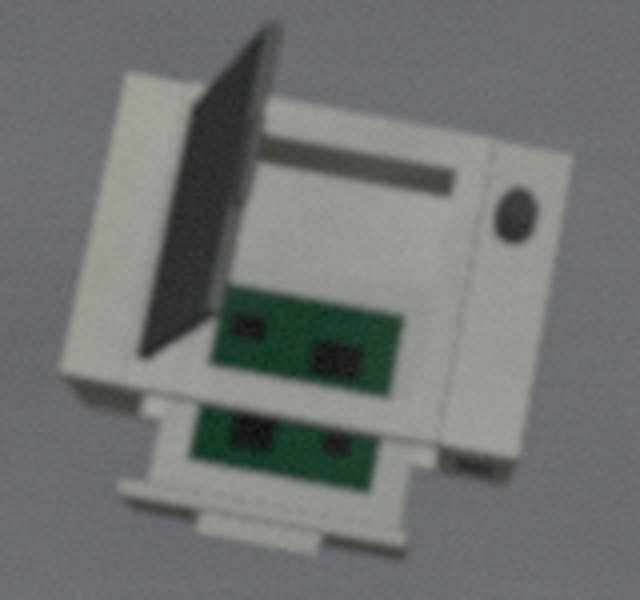

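View pics/s1.png

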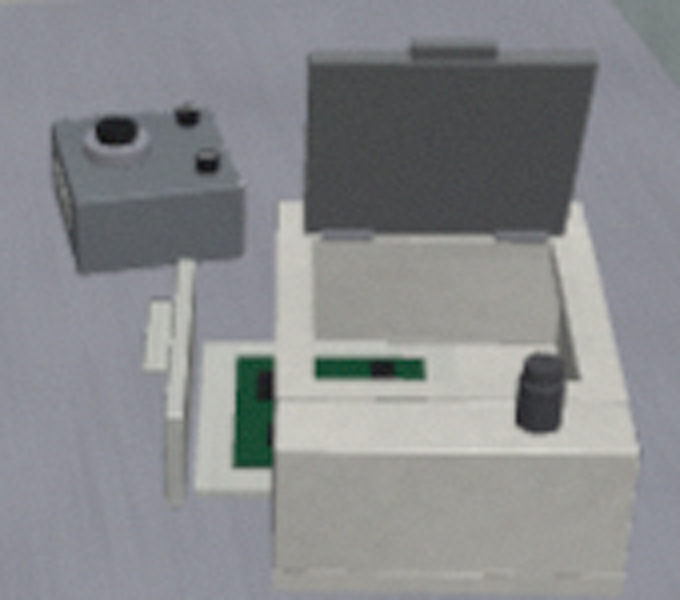

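The crops give the station's top corners in t1 as (128,72), (573,155), (518,458) and (62,374), with the lip front edge from (197,535) to (315,555). In s1 the cover's free edge runs from (308,52) to (598,62), and the button top is at (117,130).

```bash
cat > h.py <<'E'
import numpy as np
from workcell import bot
from scipy.spatial.transform import Rotation as R
C={n:bot.get_calibration(n) for n in("side","top")}
def ray(n,p):
    c=C[n];M=c["mtx"];T=np.array(c["world_from_camera"])
    d=np.array([(p[0]-M[0][2])/M[0][0],-(p[1]-M[1][2])/M[1][1],-1]);d=T[:3,:3]@d
    return T[:3,3],d/np.linalg.norm(d)
def onz(n,p,z):
    o,d=ray(n,p);return o+d*(z-o[2])/d[2]
def tri(p,q):
    o1,d1=ray("top",p);o2,d2=ray("side",q)
    s=np.linalg.lstsq(np.c_[d1,-d2],o2-o1,rcond=None)[0]
    a,b=o1+d1*s[0],o2+d2*s[1];return (a+b)/2,np.linalg.norm(a-b)
T1=lambda x,y:(170+(x+.5)/4-.5,85+(y+.5)/4-.5)
S1=lambda x,y:(240+(x+.5)/4-.5,100+(y+.5)/4-.5)
E
python3 - <<'E'
from h import *
np.set_printoptions(precision=4,suppress=True)
BL,BR,FR,FL=[onz("top",T1(*p),.09)[:2] for p in((128,72),(573,155),(518,458),(62,374))]
print(BL,BR,FR,FL,[np.linalg.norm(a-b) for a,b in((BL,BR),(BR,FR),(FR,FL),(FL,BL))])
c=(BL+BR+FR+FL)/4
x=(BL+BR-FL-FR);y=(BL+FL-BR-FR)
ax=np.arctan2(x[1],x[0]);ay=np.arctan2(-y[0],y[1]);print("c",c,ax,ay)
for p in((275,202),(583,203),(275,455),(638,455)):print("side",onz("side",S1(*p),.09))
th=(ax*180+ay*260)/440;Rz=np.array([[np.cos(th),-np.sin(th)],[np.sin(th),np.cos(th)]])
loc=lambda P:Rz.T@(np.array(P)[:2]-c)
print("th",th)
for p in((197,537),(315,556)):
  P=onz("top",T1(*p),.068);print("lip lo",P,loc(P))
for p in((143,368),(150,300)):
  P=onz("side",S1(*p),.074);print("side lip",P,loc(P))
for tp,sp in (((278,25),(598,62)),):
  P,e=tri(T1(*tp),S1(*sp));l=loc(P);print("cover edge",P,e,l,np.arctan2(P[2]-.094,85e-3-l[1]),np.hypot(P[2]-.094,85e-3-l[1]))
for p in((148,357),(194,100)): print("outer low edge",loc(onz("top",T1(*p),.1)))
P,e=tri((120,215),S1(117,128));print("button",P,e,loc(P))
print("barrel",loc(onz("top",T1(517,225),.115)))
E
```

```text
[0.7688 0.1765] [ 0.7225 -0.0768] [ 0.547  -0.0449] [0.5923 0.2074] [np.float64(0.25749644512218867), np.float64(0.17832826288228573), np.float64(0.2563003753584789), np.float64(0.1791508492309966)]
c [0.6577 0.0655] -0.1769317178322175 -0.17921464914939783
side [0.5893 0.2058 0.09  ]
side [0.7687 0.1743 0.09  ]
side [ 0.5439 -0.052   0.09  ]
side [ 0.7198 -0.0801  0.09  ]
th -0.17828072270146042
lip lo [0.505  0.1334 0.068 ] [-0.1623  0.0397]
lip lo [0.4947 0.0674 0.068 ] [-0.1607 -0.0271]
side lip [0.4918 0.062  0.074 ] [-0.1626 -0.0329]
side lip [0.5045 0.132  0.074 ] [-0.1626  0.0383]
cover edge [0.7358 0.0816 0.2248] 0.00034946575722382507 [0.074  0.0296] 1.1704493975220913 0.14206819288375108
outer low edge [-0.0734  0.0816]
outer low edge [0.0766 0.0868]
button [0.5108 0.3507 0.0746] 0.000797873741008927 [-0.1951  0.2546]
barrel [ 0.0337 -0.1043]
```

```bash
cat >> h.py <<'E'
th=-0.178;c=np.array([.657,.064])
Rz=np.array([[np.cos(th),-np.sin(th)],[np.sin(th),np.cos(th)]])
W=lambda x,y:c+Rz@np.array([x,y])
loc=lambda P:Rz.T@(np.array(P)[:2]-c)
def rep():
    o=bot.get_obs();r=R.from_quat(o["tool_rot"]).as_matrix()
    tip=o["eef_pos"]+.173*r[:,0]
    print("t",round(float(o["clock"]),2),"tip",np.round(tip,4),"loc",np.round(loc(tip),4),"F",np.round(o["ft_force"],2),"w",round(float(o["grip_width"]),4))
    print("q",np.round(o["joint_pos"],3));print(np.round(r,3));return tip,r
def go(P,jaw=None):
    tip,r=rep()
    if jaw is not None:
        z=np.array([*jaw,0]);z/=np.linalg.norm(z)
        if z@r[:,2]<0:z=-z
        x=np.array([0,0,-1.]);y=np.cross(z,x);D=np.c_[x,y,z]
        print("rotvec",np.round(R.from_matrix(r.T@D).as_rotvec(),4))
    else: D=r
    tcp=np.array(P)-.173*D[:,0]
    d=r.T@(tcp-bot.get_obs()["eef_pos"]);print("dworld",np.round(np.array(P)-tip,4),"dtool",np.round(d,4), "in final frame",np.round(D.T@(np.array(P)-tip),4))
E
python3 - <<'E'
from h import *
p=W(-.21,.005);go([*p,.15],Rz@[0,1]);print(W(-.21,.12),W(-.1,.12),p)
E
```

```text
t 0.1 tip [0.1167 0.4856 0.2309] loc [-0.6064  0.3193] F [ 0.24 -0.26  0.1 ] w 0.0851
q [ 1.335  0.241  0.004  1.335 -0.     1.571]
[[-0.    -0.972  0.234]
 [-0.002  0.234  0.972]
 [-1.    -0.    -0.002]]
rotvec [-0.0578 -0.0019 -0.    ]
dworld [ 0.3345 -0.3795 -0.0809] dtool [ 0.0815 -0.4139 -0.291 ] in final frame [ 0.0809 -0.3964 -0.3143]
[0.47156543 0.2192869 ] [0.57982741 0.19981013] [0.45120335 0.10610392]
```

>>> arm_command:
  moves: [0,0,0,-0.058,0,0,1,0,-0.03,-0.024,0,0,0,1,0,-0.03,-0.024,0,0,0,1,0,-0.03,-0.024,0,0,0,1,0,-0.03,-0.024,0,0,0,1,0,-0.03,-0.024,0,0,0,1,0,-0.03,-0.024,0,0,0,1,0,-0.03,-0.024,0,0,0,1,0,-0.03,-0.024,0,0,0,1,0,-0.03,-0.024,0,0,0,1,0,-0.03,-0.024,0,0,0,1,0,-0.03,-0.024,0,0,0,1,0,-0.03,-0.024,0,0,0,1]

```text
clock: 1.18
eef_pos: [0.4292, 0.1309, 0.3985]
tool_rot: [-0.46, 0.541, 0.459, 0.534]
ft_force: [0.1, 1.3, -0.5]
grip_width: -0.0001
```

Run:
```python
from h import *
p=W(-.20,.005);go([*p,.050],Rz@[0,1])
```

```text
t 1.18 tip [0.4281 0.1297 0.2255] loc [-0.2369  0.0242] F [ 0.09  1.34 -0.53] w -0.0001
q [ 0.297  0.146 -0.129  1.304 -0.004  0.453]
[[-0.007 -0.988  0.155]
 [-0.007  0.155  0.988]
 [-1.     0.006 -0.008]]
rotvec [ 0.0219 -0.0077 -0.0055]
dworld [ 0.033  -0.0254 -0.1755] dtool [ 0.1754 -0.0365 -0.02  ] in final frame [ 0.1755 -0.0369 -0.0192]
```

>>> arm_command:
  moves: [0.02,-0.02,-0.01,0.022,-0.008,-0.005,1,0.035,-0.01,-0.009,0,0,0,1,0.035,0,0,0,0,0,1,0.035,0,0,0,0,0,1,0.025,0,0,0,0,0,1,0.015,0,0,0,0,0,1,0,0,0,0,0,0,1]

```text
clock: 1.77
eef_pos: [0.4633, 0.097, 0.2271]
tool_rot: [-0.45, 0.545, 0.447, 0.548]
ft_force: [-0.8, 0.2, 0.6]
grip_width: -0.0003
```

```bash
python3 - <<'E'
from h import *
import cv2
p=W(-.125,.005);go([*p,.050],Rz@[0,1])
for n in("side","top"): cv2.imwrite(f"pics/{n}2.png",bot.camera(n)[:,:,::-1])
E
python3 -c "
import cv2,numpy as np
a=cv2.imread('pics/side2.png')[90:260,180:420];b=cv2.imread('pics/top2.png')[80:260,160:340]
cv2.imwrite('pics/c2.png',np.hstack([cv2.resize(a,(424,300)),cv2.resize(b,(300,300))]))"
```

```text
t 1.77 tip [0.4644 0.0969 0.0541] loc [-0.1954 -0.0017] F [-0.82  0.21  0.57] w -0.0003
q [ 0.207  0.346 -0.354  0.864 -0.002  0.403]
[[ 0.007 -0.981  0.195]
 [-0.     0.195  0.981]
 [-1.    -0.007  0.001]]
rotvec [-0.0183  0.001   0.0065]
dworld [ 0.0705 -0.0059 -0.0041] dtool [ 0.0045 -0.0713  0.0081] in final frame [ 0.0041 -0.0704  0.0067]
```

View pics/c2.png

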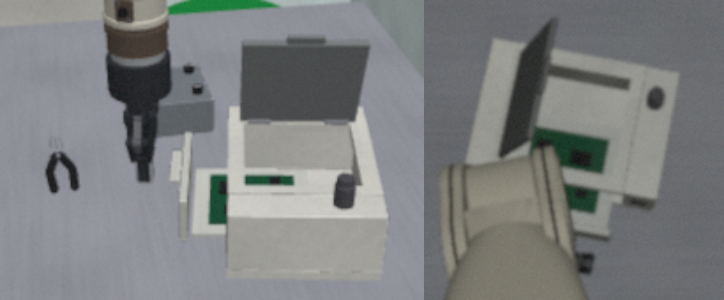

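The closed fingers stand in front of the lip, at (143,165) in the left crop, and nothing is being touched. I'll push along tool -y.

>>> arm_command:
  moves: [0,-0.01,0.003,-0.018,0,0.006,1,0,-0.01,0.003,0,0,0,1,0,-0.01,0,0,0,0,1,0,-0.01,0,0,0,0,1,0,-0.01,0,0,0,0,1,0,-0.01,0,0,0,0,1]

```text
clock: 2.37
eef_pos: [0.5248, 0.0944, 0.238]
tool_rot: [-0.455, 0.539, 0.455, 0.544]
ft_force: [-2.2, 1.1, -1.7]
grip_width: 0.0001
```

Run:
```python
from h import *
p=W(-.125,.005);go([*p,.050],Rz@[0,1])
```

```text
t 2.37 tip [0.5257 0.0952 0.065 ] loc [-0.1348  0.0074] F [-2.2   1.06 -1.75] w 0.0001
q [ 0.177  0.434 -0.18   0.952  0.003  0.35 ]
[[ 0.005 -0.985  0.172]
 [ 0.004  0.172  0.985]
 [-1.    -0.004  0.005]]
rotvec [0.005  0.0052 0.0041]
dworld [ 0.0092 -0.0041 -0.015 ] dtool [ 0.015  -0.0104 -0.0016] in final frame [ 0.015  -0.0098 -0.0024]
```

>>> arm_command:
  moves: [0.012,0.002,0,0,0,0,1,0.004,0,0,0,0,0,1,0.002,-0.006,0,0,0,0,1,0.002,-0.006,0,0,0,0,1,0.002,-0.005,0,0,0,0,1]

```text
clock: 2.78
eef_pos: [0.5358, 0.0938, 0.2231]
tool_rot: [-0.451, 0.54, 0.461, 0.541]
ft_force: [-13.6, 2.2, 10.6]
grip_width: -0.0002
```

Run:
```python
from h import *
p=W(-.125,.005);go([*p,.050],Rz@[0,1])
```

```text
t 2.78 tip [0.5345 0.0957 0.0501] loc [-0.1262  0.0095] F [-13.56   2.15  10.57] w -0.0002
q [ 0.17   0.474 -0.159  0.943  0.012  0.34 ]
[[-0.008 -0.986  0.169]
 [ 0.011  0.169  0.986]
 [-1.     0.009  0.009]]
rotvec [ 0.0084  0.0094 -0.0095]
dworld [ 0.0004 -0.0046 -0.0001] dtool [ 0.0001  0.0005 -0.0029] in final frame [ 0.0001 -0.0012 -0.0045]
```

>>> arm_command:
  moves: [0,-0.004,0,0,0,0,1,0,-0.004,0,0,0,0,1,0,-0.004,0,0,0,0,1]

```text
clock: 3.03
eef_pos: [0.5396, 0.0932, 0.2231]
tool_rot: [-0.445, 0.545, 0.468, 0.534]
ft_force: [-9.8, 1.5, 4.8]
grip_width: -0.0
```

Run:
```python
from h import *
rep()
```

```text
t 3.03 tip [0.5339 0.0957 0.0503] loc [-0.1268  0.0094] F [-9.76  1.54  4.84] w -0.0
q [ 0.166  0.489 -0.133  0.979  0.02   0.332]
[[-0.033 -0.986  0.165]
 [ 0.015  0.165  0.986]
 [-0.999  0.035  0.009]]
```

The tip has stopped and the force is about 10 N, so the tray is at its stop. I'll back off, rise and look.

>>> arm_command:
  moves: [0,0.02,0,0,0,0.033,1,0,0.03,0,0,0,0,1,0,0.03,0,0,0,0,1,-0.03,0.01,0.02,0,0,0,1,-0.03,0,0.025,0,0,0,1,-0.03,0,0.025,0,0,0,1,-0.03,0,0.025,0,0,0,1,-0.03,0,0.025,0,0,0,1,0,0,0,0,0,0,1]

```text
clock: 3.78
eef_pos: [0.4736, 0.2261, 0.3882]
tool_rot: [-0.433, 0.556, 0.478, 0.524]
ft_force: [1.0, 0.7, 1.6]
grip_width: -0.0002
```

```bash
python3 - <<'E'
from h import *
import cv2
p=W(-.035,.115);go([*p,.20],Rz@[0,1])
for n in("side","top"): cv2.imwrite(f"pics/{n}3.png",bot.camera(n)[:,:,::-1])
E
python3 -c "
import cv2,numpy as np
a=cv2.imread('pics/side3.png')[90:260,180:420];b=cv2.imread('pics/top3.png')[80:260,160:340]
cv2.imwrite('pics/c3.png',np.hstack([cv2.resize(a,(424,300)),cv2.resize(b,(300,300))]))"
```

```text
t 3.78 tip [0.4606 0.2295 0.2157] loc [-0.2226  0.1281] F [0.95 0.75 1.64] w -0.0002
q [0.433 0.325 0.075 1.381 0.049 0.6  ]
[[-0.075 -0.983  0.168]
 [ 0.02   0.167  0.986]
 [-0.997  0.077  0.007]]
rotvec [ 0.0096  0.0065 -0.0774]
dworld [ 0.1823 -0.0461 -0.0157] dtool [ 0.0016 -0.1747 -0.0138] in final frame [ 0.0157 -0.1876 -0.0131]
```

View pics/c3.png

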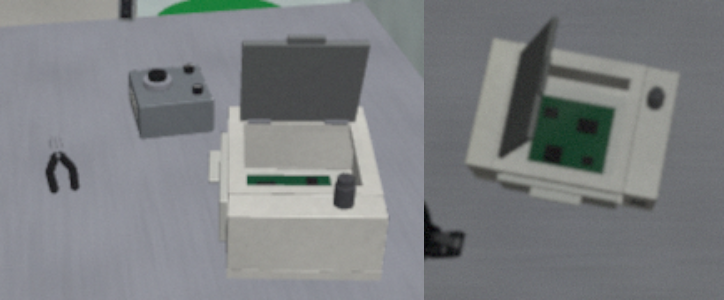

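The tray plate is flush with the station's front at (222,190), and everything else is undisturbed. Next I'll go to the cover's outer side.

>>> arm_command:
  moves: [0.005,0,0,0.01,0.006,-0.077,1,0.002,-0.025,-0.002,0,0,0,1,0.002,-0.03,-0.002,0,0,0,1,0.002,-0.03,-0.002,0,0,0,1,0.002,-0.03,-0.002,0,0,0,1,0.002,-0.03,-0.002,0,0,0,1,0.002,-0.02,-0.002,0,0,0,1,0,0,0,0,0,0,1]

```text
clock: 4.55
eef_pos: [0.6307, 0.1714, 0.3523]
tool_rot: [-0.451, 0.555, 0.454, 0.532]
ft_force: [0.0, 1.1, 0.0]
grip_width: -0.0003
```

Run:
```python
from h import *
print("lip",loc(onz("top",(238.6,199.4),.068)))
a=1.17;r=.12;y=.085-r*np.cos(a)+.004*np.sin(a);z=.094+r*np.sin(a)+.004*np.cos(a);print("contact",y,z)
p=W(-.035,y+.0145);go([*p,z],Rz@[0,1])
```

```text
lip [-0.11035575  0.00670952]
contact 0.04186480027395692 0.2060506784655692
t 4.55 tip [0.626  0.1685 0.1794] loc [-0.049   0.0973] F [0.04 1.1  0.04] w -0.0003
q [ 0.267  0.591  0.4    1.41  -0.009  0.45 ]
[[-0.027 -0.983  0.181]
 [-0.017  0.182  0.983]
 [-0.999  0.024 -0.022]]
rotvec [-0.0046 -0.0217 -0.0239]
dworld [ 0.0066 -0.0428  0.0267] dtool [-0.026  -0.0095 -0.0452] in final frame [-0.0267 -0.014  -0.041 ]
```

>>> arm_command:
  moves: [-0.015,0,-0.005,-0.005,-0.02,-0.024,1,-0.012,0,-0.012,0,0,0,1,0,0,-0.01,0,0,0,1,0,0,0,0,0,0,1]

```text
clock: 4.88
eef_pos: [0.624, 0.14, 0.3778]
tool_rot: [-0.452, 0.546, 0.454, 0.54]
ft_force: [-0.2, 0.4, 0.5]
grip_width: 0.0001
```

Run:
```python
from h import *
p=W(-.035,.0419+.0145);go([*p,.206],Rz@[0,1])
```

```text
t 4.88 tip [0.6227 0.1394 0.2048] loc [-0.0471  0.0681] F [-0.2   0.36  0.5 ] w 0.0001
q [ 0.221  0.54   0.38   1.419 -0.002  0.401]
[[-0.007 -0.984  0.179]
 [-0.003  0.179  0.984]
 [-1.     0.007 -0.005]]
rotvec [-0.0017 -0.0047 -0.0066]
dworld [ 0.0098 -0.0137  0.0012] dtool [-0.0012 -0.011  -0.0125] in final frame [-0.0012 -0.0121 -0.0117]
```

Now the arc, with tool z as -y and tool x as down, at about 7 mm per row.

>>> arm_command:
  moves: [0,0,-0.008,0,0,0,1,0.001,0,-0.007,0,0,0,1,0.002,0,-0.007,0,0,0,1,0.003,0,-0.007,0,0,0,1,0.003,0,-0.006,0,0,0,1]

```text
clock: 5.3
eef_pos: [0.6147, 0.1037, 0.3727]
tool_rot: [-0.454, 0.542, 0.454, 0.542]
ft_force: [1.0, 0.9, -0.4]
grip_width: 0.0
```

```bash
cat >> h.py <<'E'
def arc():
    tip,r=rep();l=loc(tip);y=l[1]-.0145;z=tip[2]
    a=np.arctan2(z-.094,.085-y);h=np.hypot(z-.094,.085-y);print("contact r",round(h,4),"theta",round(a-np.arcsin(.004/h),3))
E
python3 - <<'E'
from h import *
arc()
E
```

```text
t 5.3 tip [0.6145 0.1037 0.1997] loc [-0.0488  0.0316] F [ 0.97  0.85 -0.39] w 0.0
q [0.167 0.504 0.308 1.376 0.    0.344]
[[-0.001 -0.984  0.176]
 [ 0.     0.176  0.984]
 [-1.     0.001 -0.   ]]
contact r 0.1257 theta 0.968
```

>>> arm_command:
  moves: [0.0045,0,-0.0065,0,0,0,1,0.005,0,-0.0063,0,0,0,1,0.0055,0,-0.006,0,0,0,1,0.006,0,-0.0055,0,0,0,1,0.006,0,-0.005,0,0,0,1,0.0065,0,-0.005,0,0,0,1]

```text
clock: 5.8
eef_pos: [0.6077, 0.0657, 0.3361]
tool_rot: [-0.454, 0.543, 0.454, 0.542]
ft_force: [0.4, 0.8, 0.5]
grip_width: 0.0
```

Run:
```python
from h import *
arc()
```

```text
t 5.8 tip [0.6076 0.0656 0.1631] loc [-0.0489 -0.0072] F [0.44 0.82 0.51] w 0.0
q [ 1.080e-01  4.960e-01  1.990e-01  1.275e+00 -1.000e-03  2.850e-01]
[[-0.001 -0.984  0.176]
 [-0.001  0.176  0.984]
 [-1.     0.001 -0.001]]
contact r 0.1271 theta 0.543
```

Run:
```python
from h import *
import cv2
b=bot.camera("side")[90:260,180:420,::-1]
cv2.imwrite('pics/c4.png',cv2.resize(b,None,fx=3,fy=3))
```

```text
(no output)
```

View pics/c4.png

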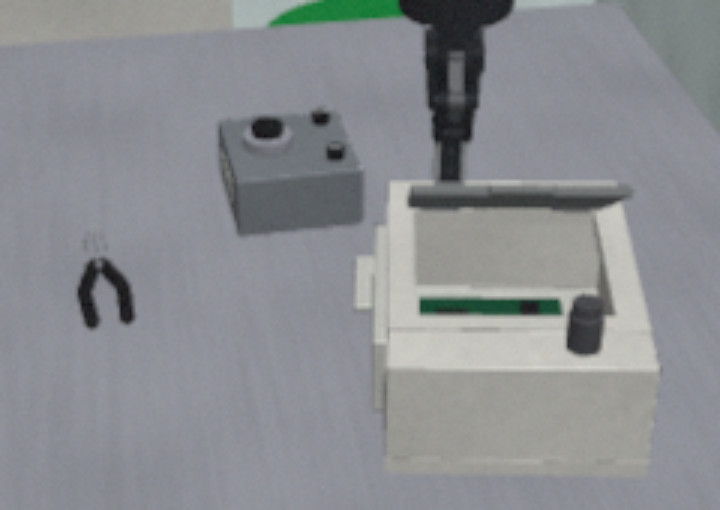

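The cover has followed the finger down to about half open, its edge at (520,195), with the barrel standing clear. I'll continue.

>>> arm_command:
  moves: [0.007,0,-0.004,0,0,0,1,0.007,0,-0.004,0,0,0,1,0.0075,0,-0.003,0,0,0,1,0.0075,0,-0.003,0,0,0,1,0.008,0,-0.002,0,0,0,1,0.008,0,-0.001,0,0,0,1]

```text
clock: 6.35
eef_pos: [0.6038, 0.0462, 0.285]
tool_rot: [-0.453, 0.544, 0.454, 0.541]
ft_force: [0.1, -0.4, 0.1]
grip_width: -0.0004
```

Run:
```python
from h import *
arc()
```

```text
t 6.35 tip [0.6032 0.0459 0.112 ] loc [-0.0497 -0.0274] F [ 0.11 -0.45  0.15] w -0.0004
q [ 0.077  0.521  0.102  1.155 -0.002  0.255]
[[-0.003 -0.984  0.177]
 [-0.002  0.177  0.984]
 [-1.     0.003 -0.003]]
contact r 0.1281 theta 0.11
```

>>> arm_command:
  moves: [0.006,0,-0.001,0,0,0,1,0.005,0,0,0,0,0,1,0.004,0,0,0,0,0,1,0.003,0,0,0,0,0,1]

```text
clock: 6.68
eef_pos: [0.6028, 0.0448, 0.2712]
tool_rot: [-0.454, 0.543, 0.453, 0.542]
ft_force: [-8.0, -1.4, 17.5]
grip_width: -0.0
```

Run:
```python
from h import *
arc()
```

```text
t 6.68 tip [0.6026 0.0444 0.0982] loc [-0.0501 -0.0289] F [-7.98 -1.35 17.51] w -0.0
q [ 0.075  0.53   0.078  1.12  -0.002  0.253]
[[-0.001 -0.984  0.177]
 [-0.002  0.177  0.984]
 [-1.     0.001 -0.003]]
contact r 0.1285 theta 0.002
```

The cover is against its stop at 17 N with the tip at 98 mm. I'll hold briefly, lift off and look.

>>> arm_command:
  moves: [0.002,0,0,0,0,0,1,0.002,0,0,0,0,0,1,0.002,0,0,0,0,0,1,-0.02,0,0,0,0,0,1,-0.03,0,0,0,0,0,1,-0.03,0,0,0,0,0,1,0,0,0.03,0,0,0,1,0,0.01,0.035,0,0,0,1,0,0.01,0.035,0,0,0,1,0,0.01,0.035,0,0,0,1,0,0.01,0.035,0,0,0,1,0,0.01,0.035,0,0,0,1,0,0,0,0,0,0,1]

```text
clock: 7.77
eef_pos: [0.5891, 0.2626, 0.3531]
tool_rot: [-0.453, 0.543, 0.45, 0.545]
ft_force: [0.5, -0.8, 0.3]
grip_width: -0.0002
```

Run:
```python
from h import *
import cv2
go([.511,.351,.11],Rz@[0,1])
a=bot.camera("side")[90:260,180:420,::-1];b=bot.camera("top")[80:260,90:340,::-1]
cv2.imwrite('pics/c5.png',np.hstack([cv2.resize(a,(424,300)),cv2.resize(b,(417,300))])[:, :800])
```

```text
t 7.77 tip [0.5899 0.2624 0.1801] loc [-0.1011  0.1834] F [ 0.54 -0.85  0.29] w -0.0002
q [ 0.42   0.555  0.341  1.353 -0.003  0.605]
[[ 0.005 -0.983  0.184]
 [-0.001  0.184  0.983]
 [-1.    -0.005 -0.   ]]
rotvec [-0.007  -0.0003  0.0049]
dworld [-0.0789  0.0886 -0.0701] dtool [0.0696 0.0934 0.0726] in final frame [0.0701 0.0934 0.0733]
```

View pics/c5.png

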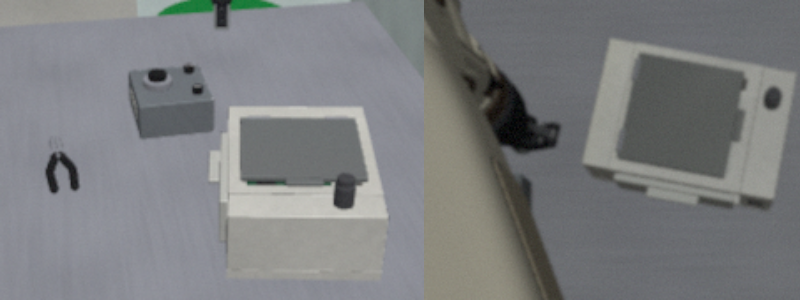

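The cover now lies across the top, but a sliver of green shows below its edge at (262,183). I'll zoom in to see whether it is fully shut.

Run:
```python
from h import *
import cv2
a=bot.camera("side")[:,:,::-1];cv2.imwrite('pics/side6.png',a)
cv2.imwrite('pics/c6.png',cv2.resize(a[140:215,300:410],None,fx=7,fy=7,interpolation=cv2.INTER_CUBIC))
T=np.linalg.inv(np.array(C["side"]["world_from_camera"]));M=np.array(C["side"]["mtx"])
def proj(l):
    p=T@np.array([*W(*l[:2]),l[2],1]);return (M@np.array([p[0],-p[1],-p[2]]))[:2]/-p[2]
for th_ in (0,.04,.08,.12):
  print(th_,[np.round((proj((x,.085-.145*np.cos(th_)+.004*np.sin(th_),.094+.145*np.sin(th_)+.004*np.cos(th_)))-[300,140])*7) for x in(-.075,.075)])
```

```text
0 [array([113., 349.]), array([622., 353.])]
0.04 [array([113., 332.]), array([624., 336.])]
0.08 [array([114., 314.]), array([625., 319.])]
0.12 [array([114., 296.]), array([627., 301.])]
```

View pics/c6.png

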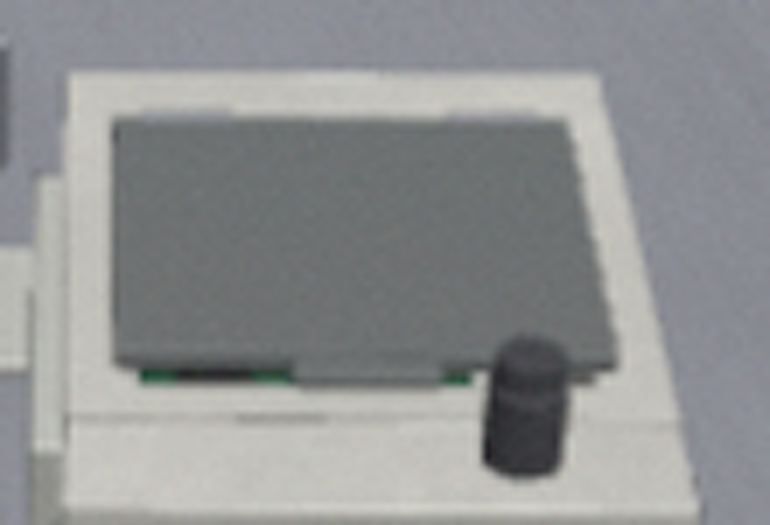

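The cover's upper edge is at row 352, and the projection for a fully shut cover gives 349–353, so it is shut. The green is just the opening beyond the edge. Next is the button.

>>> arm_command:
  moves: [0,0.023,0.018,-0.007,0,0.005,1,0,0.023,0.018,0,0,0,1,0,0.023,0.018,0,0,0,1,0,0.023,0.018,0,0,0,1,0.025,0,0,0,0,0,1,0.02,0,0,0,0,0,1,0.01,0,0,0,0,0,1,0,0,0,0,0,0,1]

```text
clock: 8.58
eef_pos: [0.5155, 0.3352, 0.2966]
tool_rot: [-0.449, 0.549, 0.445, 0.548]
ft_force: [0.1, -0.8, -0.6]
grip_width: 0.0
```

Run:
```python
from h import *
import cv2
go([.511,.351,.0746],Rz@[0,1])
a=bot.camera("side")[80:190,200:340,::-1]
cv2.imwrite('pics/c7.png',cv2.resize(a,None,fx=5,fy=5))
```

```text
t 8.58 tip [0.5159 0.3343 0.1236] loc [-0.1867  0.241 ] F [ 0.12 -0.75 -0.59] w 0.0
q [ 0.578  0.529  0.147  1.19  -0.006  0.781]
[[ 0.002 -0.979  0.202]
 [-0.006  0.202  0.979]
 [-1.    -0.003 -0.005]]
rotvec [-0.0254 -0.0051  0.0034]
dworld [-0.0049  0.0167 -0.049 ] dtool [0.0489 0.0077 0.0148] in final frame [0.049  0.0078 0.0156]
```

View pics/c7.png

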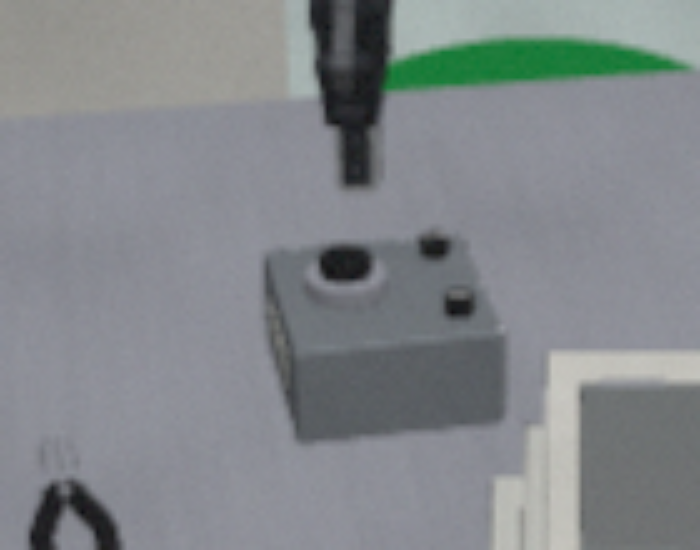

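>>> arm_command:
  moves: [0.005,0.005,0.01,-0.025,-0.005,0.003,1,0.015,0.003,0.006,0,0,0,1,0.012,0,0,0,0,0,1,0.006,0,0,0,0,0,1,0,0,0,0,0,0,1]

```text
clock: 9.05
eef_pos: [0.5151, 0.3524, 0.2632]
tool_rot: [-0.453, 0.539, 0.453, 0.547]
ft_force: [0.3, -0.4, 0.8]
grip_width: 0.0001
```

Run:
```python
from h import *
go([.511,.351,.0746],Rz@[0,1])
```

```text
t 9.05 tip [0.5166 0.3537 0.0902] loc [-0.1895  0.2603] F [ 0.27 -0.44  0.8 ] w 0.0001
q [6.000e-01 5.670e-01 1.200e-01 1.112e+00 1.000e-03 7.800e-01]
[[ 0.009 -0.984  0.179]
 [ 0.008  0.18   0.984]
 [-1.    -0.007  0.009]]
rotvec [-0.0025  0.009   0.0072]
dworld [-0.0056 -0.0027 -0.0156] dtool [ 0.0156  0.0039 -0.0023] in final frame [ 0.0156  0.005  -0.0037]
```

>>> arm_command:
  moves: [0.004,0.005,-0.003,0,0.009,0.007,1,0.006,0.001,0,0,0,0,1,0.005,0,0,0,0,0,1,0.003,0,0,0,0,0,1]

```text
clock: 9.38
eef_pos: [0.5095, 0.351, 0.2474]
tool_rot: [-0.453, 0.541, 0.453, 0.545]
ft_force: [-1.6, -1.2, 3.4]
grip_width: -0.0005
```

Run:
```python
from h import *
go([.511,.351,.0686],Rz@[0,1])
```

```text
t 9.38 tip [0.5102 0.3515 0.0744] loc [-0.1953  0.2569] F [-1.6  -1.22  3.41] w -0.0005
q [0.603 0.574 0.087 1.079 0.    0.784]
[[ 0.004 -0.984  0.18 ]
 [ 0.003  0.18   0.984]
 [-1.    -0.003  0.004]]
rotvec [-0.0026  0.0035  0.0034]
dworld [ 0.0008 -0.0005 -0.0058] dtool [ 0.0058 -0.0014  0.0003] in final frame [ 0.0058 -0.0008 -0.0003]
```

Contact, at about 3.4 N. Pressing on to the stop.

>>> arm_command:
  moves: [0.004,0,0,0,0,0,1,0.004,0,0,0,0,0,1,0.004,0,0,0,0,0,1,0.004,0,0,0,0,0,1]

```text
clock: 9.72
eef_pos: [0.5088, 0.3503, 0.2442]
tool_rot: [-0.453, 0.539, 0.453, 0.547]
ft_force: [-6.3, -4.5, 18.0]
grip_width: -0.0001
```

Run:
```python
from h import *
rep()
```

```text
t 9.72 tip [0.5104 0.3515 0.0712] loc [-0.1952  0.257 ] F [-6.27 -4.49 17.97] w -0.0001
q [0.603 0.572 0.075 1.062 0.    0.784]
[[ 0.009 -0.984  0.18 ]
 [ 0.007  0.18   0.984]
 [-1.    -0.008  0.008]]
```

>>> arm_command:
  moves: [0.004,0,0,0,0,0,1,0.004,0,0,0,0,0,1]

```text
clock: 9.88
eef_pos: [0.5081, 0.3499, 0.2442]
tool_rot: [-0.453, 0.537, 0.452, 0.549]
ft_force: [-8.1, -5.0, 19.8]
grip_width: -0.0003
```

Run:
```python
from h import *
import cv2
rep()
a=bot.camera("side")[100:175,235:325,::-1]
cv2.imwrite('pics/c8.png',cv2.resize(a,None,fx=8,fy=8,interpolation=cv2.INTER_CUBIC))
a=cv2.imread('pics/side6.png')[100:175,235:325]
cv2.imwrite('pics/c8b.png',cv2.resize(a,None,fx=8,fy=8,interpolation=cv2.INTER_CUBIC))
```

```text
t 9.88 tip [0.5104 0.3515 0.0712] loc [-0.1952  0.257 ] F [-8.08 -4.97 19.77] w -0.0003
q [0.603 0.569 0.069 1.055 0.    0.784]
[[ 0.013 -0.984  0.18 ]
 [ 0.01   0.18   0.984]
 [-1.    -0.011  0.012]]
```

View pics/c8.png

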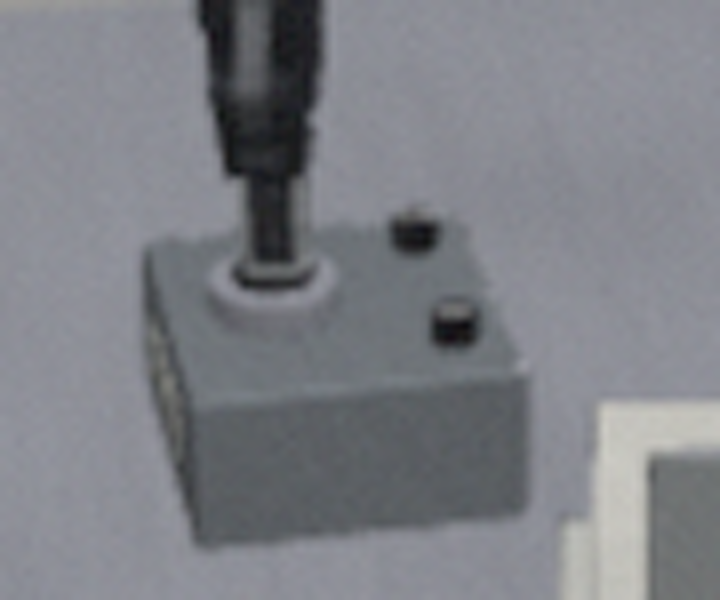

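View pics/c8b.png

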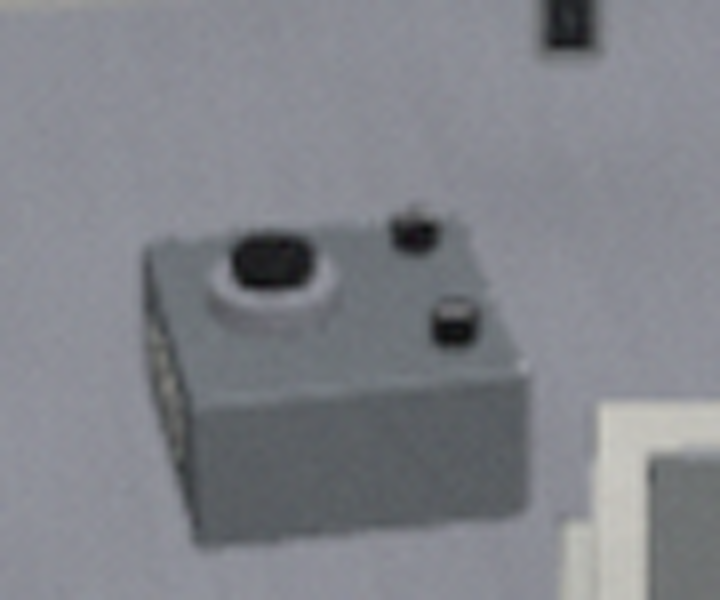

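The button is visibly lower in its housing at (275,275), the fingertips sit inside its rim, and the force has reached the stop at 20 N. I'll release.

>>> arm_command:
  moves: [-0.01,0,0,0,0,0,1,-0.02,0,0,0,0,0,1,-0.03,0,0,0,0,0,1,-0.03,0,0,0,0,0,1,-0.03,0,0,0,0,0,1,-0.02,0.03,0.02,0,0,0,1,0,0.03,0.02,0,0,0,1,0,0.03,0.02,0,0,0,1,0,0.03,0.02,0,0,0,1,0,0,0,0,0,0,1,0,0,0,0,0,0,1]

```text
clock: 10.85
eef_pos: [0.4008, 0.4513, 0.394]
tool_rot: [-0.451, 0.535, 0.451, 0.554]
ft_force: [1.0, -0.8, 0.2]
grip_width: -0.0003
```

Run:
```python
from h import *
import cv2
rep()
a=bot.camera("side")[:,:,::-1]; cv2.imwrite('pics/side9.png',a)
cv2.imwrite('pics/c9.png',cv2.resize(a[100:260,235:410],None,fx=3.6,fy=3.6,interpolation=cv2.INTER_CUBIC))
b=bot.camera("top")[:,:,::-1]; cv2.imwrite('pics/top9.png',b)
d=cv2.absdiff(a,cv2.imread('pics/side0.png')).max(2)
for nm,(x0,y0,x1,y1) in dict(beaker=(175,265,230,340),bin=(290,295,380,388),pliers=(200,165,230,203),barrel=(368,186,384,210)).items(): print(nm,d[y0:y1,x0:x1].mean().round(1),d[y0:y1,x0:x1].max())
```

```text
t 10.85 tip [0.4044 0.4545 0.2211] loc [-0.3177  0.3396] F [ 0.98 -0.83  0.24] w -0.0003
q [ 0.845  0.441  0.263  1.365 -0.003  1.032]
[[ 0.021 -0.982  0.186]
 [ 0.019  0.186  0.982]
 [-1.    -0.017  0.022]]
beaker 3.2 9
bin 5.1 26
pliers 3.5 21
barrel 13.6 111
```

View pics/c9.png

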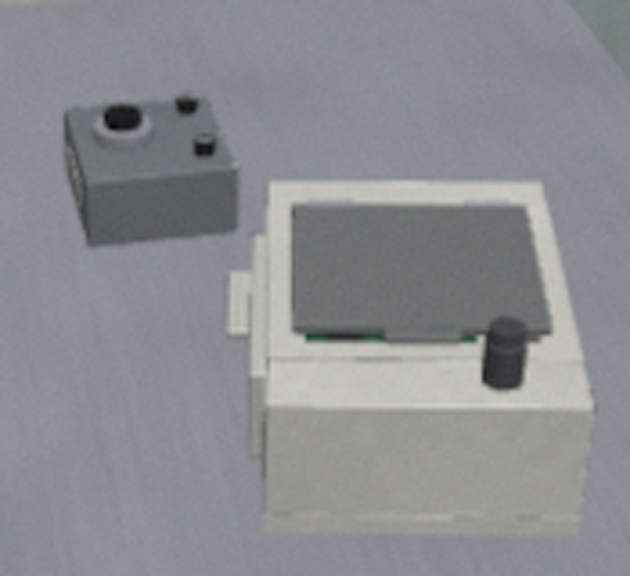

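View pics/top9.png

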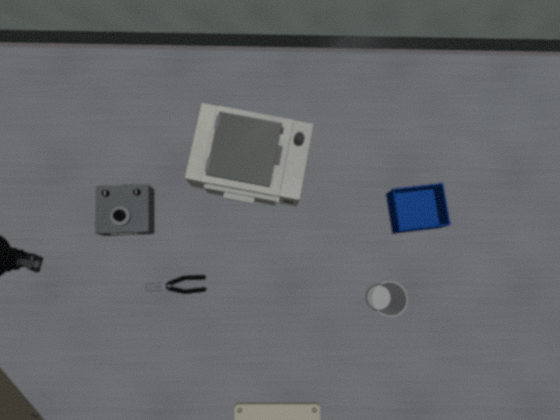

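The button has sprung back up, the cover and tray are closed, and the barrel, bin, beaker and pliers are at their first pixel positions. The arm is clear.

```bash
python3 -c "
from workcell import bot
print(bot.job_done())"
```

```text
the job is handed in; nothing more can be done
None
```

I did all three steps in order with closed fingertips and handed the job in at about 11 s of the 58 s allowed; no verdict was reported.

- **Tray:** I pushed it by the lip until it stopped at about 10–14 N. The top picture put the lip at x = -110 mm, against a nominal -114 mm, and the side picture shows no visible gap, so I took it as home.
- **Cover:** I swung it down along its arc at under about 1 rad/s and held it at the stop at about 17 N, with the fingertip at 98 mm as expected. Its edge matches the fully shut projection to within about 5 px in a 7x enlargement, where 0.04 rad would be 17 px.
- **Start button:** I pressed it to a hard stop at about 20 N, well past the 5 N it takes, and it looked clearly lower in its housing. The fingertip moved only about 3.4 mm from my triangulated height of the button top. My height estimate is uncertain by about 2 mm, so I judged full travel from the force and the picture. It has sprung back up.
- **Bystanders:** the bin, beaker and pliers look unchanged from the first pictures. The barrel's patch in the side view did change, because the cover now lies behind it; in the top view it stands at the same pixel as before.
- **Arm:** it is clear of everything, with the wrist force back near zero.

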